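# Fill the soap-jar row and lock its stop leg at the mark

## Task

Stand the loose blue-capped jar upright on the empty round yellow spot so that it completes the row on the low grey shelf, and let go of it. Then push the spring-loaded stop leg out, with its orange cam lever still open, until the white line on its foot lies over the red mark on the shelf, hold it there, and squeeze the orange lever fully home against the blue fin; finish still gripping the lever and fin with the leg at the mark, because the spring would pull it back. Leave the other jars, the softener bottle and the cup where they are.

Things in the scene. Friction and masses are not known exactly. Their poses are not given: they have to be found in the camera images.
- jar_mid (a point): centre (half-way up) of the loose white jar with a blue cap, 52 mm diameter, 80 mm tall, about 0.25 kg, standing on the counter; z is its own axis, up
- empty_spot (a point): centre of the empty spot on the shelf board's upper face, 12 mm above the counter: a flat painted yellow disc 60 mm across. It may be any of three places, 60 mm apart, in a row along the shelf's y
- tray: the fixed grey shelf: board 100 mm (x) by 225 mm (y), 12 mm thick, with an end plate 45 mm high at its +y end. Origin: counter height, under the middle place of the row. y: along the row, away from the stop leg; x: across the row, away from the robot. The stop leg has the same yaw and the same middle line
- length_mark (a point): middle of the red mark, a stripe 8 mm wide (y) and 98 mm long (x) across the shelf board's upper face, near its -y end. Axes as the shelf's. The three places of the row lie 46, 106 and 166 mm from it along +y, on its y axis
- leg_pointer (a point): middle of the white line on top of the leg's black rubber foot (60 mm in x, 8 mm in y, from 16 to 70 mm above the counter; the line is at half its thickness). It moves with the leg along +y straight towards the red mark, passing 4 mm over the shelf board. Axes as the shelf's
- leg_grip (a point): point on the leg's handle midway between the gripped faces of fin and closed lever, 86 mm above the counter, half-way along them. Moves with the leg, 200 mm behind (-y of) the white line; axes as the shelf's. Fin and lever stand side by side in x as a stem, 40 mm long (y), 62 to 110 mm above the counter, over a grey plate whose top is at 62 mm
- cross_bar (a point): middle of the rear (-y) face of the grey cross bar in front of the stem: 110 mm in x, 10 mm thick, 62 to 104 mm above the counter, 23 mm ahead (+y) of leg_grip. With the stem it forms a T seen from above. Fingers lowered on either side of the stem can push this face forward with their flanks without squeezing; closing them then slides the lever home
- fin_face (a point): middle of the outer (gripped, -x) face of the blue fin, which is fixed on the leg: 12 mm thick (x), 40 mm long (y), 48 mm high; 16 mm on the -x side of leg_grip
- lever_face (a point): middle of the outer (gripped, +x) face of the orange cam lever, 12 mm thick (x), 40 mm long (y), 48 mm high: 16 mm on the +x side of leg_grip when closed, 28 mm fully open, so that the stem is 32 mm wide closed and up to 44 mm open
- leg (a joint): how far the leg is pushed out of its sleeve, m: 0 fully in (its start), at most 0.125; grows along +y. The red mark needs 0.05 to 0.10. A spring pulls it back in with 2 N at 0, rising to 4.5 N at 0.10, lever closed or not
- cam_lever (a joint): opening of the orange cam lever, m: 0 closed (home), 0.012 fully open; it slides along x on the leg, starts open by 10 to 12 mm, needs about 5 N to move and stays where it is left
- jar_a: row jar with a white cap, size as the loose jar, on the shelf; origin at the centre of its underside
- jar_b: row jar with a green cap, size as the loose jar, on the shelf; origin at the centre of its underside
- softener: white bottle with a blue cap, 66 mm diameter, 150 mm tall, on the counter; origin at the centre of its underside; leave alone
- cup: blue cup, 72 mm diameter, 70 mm tall, beyond the shelf; origin at the centre of its underside; leave alone
Mind the look-alikes: they are no part of the job. There is more than one size of the part that bears leg_pointer; the job needs the larger.

How it is judged:
By the outcome, as a careful person would: the job done as asked, in the order asked, and still so for the second after the job is handed in, while the arm keeps its last pose, push and grip.
It also fails if it takes over 58 s, if anything falls off the work surface, if the arm or the gripper's body presses on something with over 40 N, if the wrist force passes 120 N, or if a joint passes its speed limit or range.

## Robot

A 6-joint arm with a two-finger parallel gripper is mounted at the origin on the work surface. World frame = base frame: x ahead of the robot, y to its left, z up, the work surface at z = 0. Lengths are in m, angles in rad, forces in N, time in s.
With the tool pointing down it reaches from about 0.25 to 0.775 m from the base axis. Payload 4 kg.
Tool frame: the origin (TCP) lies at the very end of the fingers, on their centre line; the grasp point (between the pads) lies 19 mm behind it; z points along the fingers, y is the line along which they close (so a half turn about z gives the same grasp; the last joint's range is limited). The gripper opens to 94 mm and grips with 3 to 60 N. Pads are 16 mm wide; open, the fingers measure 119 mm over their backs; the gripper's body (75 mm by 177 mm) begins 78 mm behind the grasp point.
Start: joints at [-0.103, 0.087, 1.371, -0, 1.684, -0.103], TCP at [0.55, -0, 0.206] pointing down, gripper open.
Joint ranges: [-3.1, 3.1], [-0.76, 2.03], [0.27, 2.55], [-1.08, 4.22], [0.17, 2.65], [-2.57, 2.57]. Speed limits (rad/s): [2.79, 2.79, 3.14, 3.14, 3.14, 3.14].

## Interface

Orientations are given as a unit quaternion [x, y, z, w].
In Python, from workcell import * gives the robot as it stands. The module is installed in compiled form; this text tells all that it offers.
- The arm moves only by the tool drive_tool, never from a script. Its argument "moves" is a list of rows, each a list of 2 entries, a list of its own where there are three numbers: the shift along the tool's x, y, z normalised to -1 to 1, where 1 is 1 m, then the turn about the tool's z normalised to -1 to 1, where 1 is pi/2 rad. A call has 1 to 10 rows; each row shifts and turns the commanded pose from where the row before left it, along the tool's axes as they then stand; what a row does not reach is not made up. A row lasts 1/12 s, in which the tool goes at most 41.7 mm and 7.16 degrees, less where a joint would pass 70% of its speed; a pose out of reach is approached as far as the arm can. A call with a number of a shift or a turn outside -1 to 1 is refused whole. A call with a gripper value outside its range is refused whole. "grip" is the closure in counts, from 0 (fully open) to 255 (shut), set as the call begins (left out, the last holds). The fingers move at their own pace and stop on an object; the grip force is fixed at half the most. Time passes only in rows, so rows that do not move let the fingers close. It gives the time, the measured TCP pose, the force, the opening and the grip force at its end, in the units of the state.
- sense(): the state, without advancing time (a new reading comes with each control period).
- read_camera(name): name is "scene" or "side" or "wrist"; returns a dict with "color" (420x560x3 uint8, blue, green, red), "mtx" (3x3 intrinsics, pixels), "dist_coeffs" ([k1, k2, p1, p2, k3] as OpenCV has them; the pictures are not rectified), "position" and "attitude" of the camera in the world. Camera axes: x right, y up, looking along -z (the intrinsics and any distortion apply to the point x, -y, -z); pixel columns grow to the right and rows downward; lengths in m; the calibration is good to about 2 mm. A picture is of the moment at which its call begins. There is no depth.
- finish_job(): hands the job in; it is judged then, once.
The state is a dict: "time_s": time; "joint_pos": joint angles; "dq": joint speeds; "effort": joint torques, N m; "tcp_pos": TCP position; "eef_rot": TCP orientation; "contact_force": force on the tool from outside, world axes, zero at the start; "ft_torque": the same for the moment, N m; "width": finger opening in m; "grasp_force": force on a finger pad.
Only numpy, scipy, OpenCV 4.12 (cv2) and the standard library are available. Lean on these libraries where they do the work, as an engineer would, in place of code of your own. Each camera call takes 0.05 s, during which the arm holds its last target. There are 200 camera calls.

## Working session

There is one attempt and no reset: what is moved stays moved. The work goes in short steps, Python scripts to look and compute and a tool call to move; the robot and the scene stay as the last step left them, time stands still between calls to the robot, and variables do not carry over. Pictures are saved under pics/ and viewed, at most 11 in all, crops included, and the job is handed in when it is done.

Besides the shell and the picture viewer there is one more tool, called as a command line: name --argument value ..., lists and objects as JSON in quotes. drive_tool: Moves the arm, as the interface text tells. Its arguments: {"type":"object","properties":{"moves":{"type":"array","items":{"type":"array"}},"grip":{"type":"number"}},"required":["moves"]}

```bash
mkdir -p pics; cat > h.py <<'E'
import numpy as np, cv2
from workcell import *
from scipy.spatial.transform import Rotation as R
def cam(n):
    c=read_camera(n); 
    a=np.array(c["attitude"]); c["R"]=a if a.shape==(3,3) else R.from_quat(a).as_matrix()
    c["p"]=np.array(c["position"]); return c
def ray(c,uv):
    u=cv2.undistortPoints(np.array([[uv]],float),np.array(c["mtx"]),np.array(c["dist_coeffs"]))[0,0]
    return c["p"], c["R"]@np.array([u[0],-u[1],-1])
def plane(c,uv,z):
    p,d=ray(c,uv); return p+d*(z-p[2])/d[2]
def proj(c,P):
    q=c["R"].T@(np.array(P)-c["p"]); q=np.array([q[0],-q[1],-q[2]])
    return cv2.projectPoints(q[None],np.zeros(3),np.zeros(3),np.array(c["mtx"]),np.array(c["dist_coeffs"]))[0].ravel()
E
python3 - <<'E'
from h import *
a=[]
for n in("scene","side"):
    c=cam(n); cv2.imwrite(f"pics/{n}0.png",c["color"]); print(n,c["p"],c["attitude"],c["mtx"],c["dist_coeffs"])
print(sense())
E
```

```text
scene [1.20036183 0.365899   0.78542794] [0.20024103 0.34677193 0.79894718 0.44870499] [[431.15080612   0.         281.90743333]
 [  0.         431.15080612 210.21319663]
 [  0.           0.           1.        ]] [-0.01346886  0.          0.          0.          0.        ]
side [ 0.41721669 -0.99721075  0.63435746] [ 0.51326422 -0.03151914 -0.0689981   0.85487171] [[428.11083113   0.         281.45632157]
 [  0.         428.11083113 214.68007808]
 [  0.           0.           1.        ]] [0.01620675 0.         0.         0.         0.        ]
{'time_s': 0.1, 'joint_pos': array([-1.03135018e-01,  8.78935118e-02,  1.37207503e+00, -2.08443273e-05,
        1.68361280e+00, -1.03059409e-01]), 'dq': array([ 1.27037053e-03, -1.53739499e-05, -4.14108540e-03,  2.85430721e-04,
        9.46209611e-04,  4.31029148e-04]), 'effort': array([ 2.25695316e-03, -3.41256917e+01, -3.03301656e+01,  7.19034858e-02,
        3.05556308e-02, -9.49158243e-05]), 'tcp_pos': array([5.49509233e-01, 1.96151760e-05, 2.04428694e-01]), 'eef_rot': array([ 7.07133985e-01,  7.07078877e-01, -6.35053440e-04, -7.65204494e-04]), 'contact_force': array([-0.04554093, -0.26054107, -0.91259948]), 'ft_torque': array([ 0.01018622, -0.08418115,  0.01629573]), 'grasp_force': 0.0, 'width': 0.09397098486112497}
```

View pics/scene0.png

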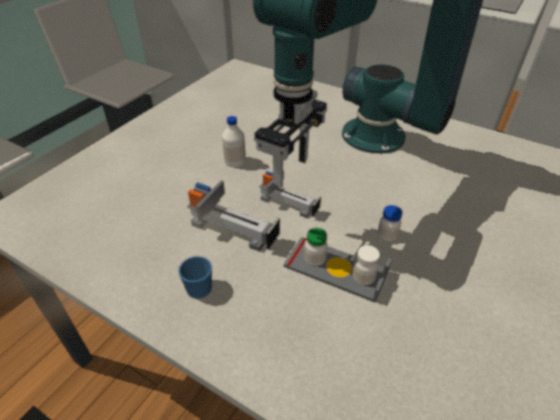

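View pics/side0.png

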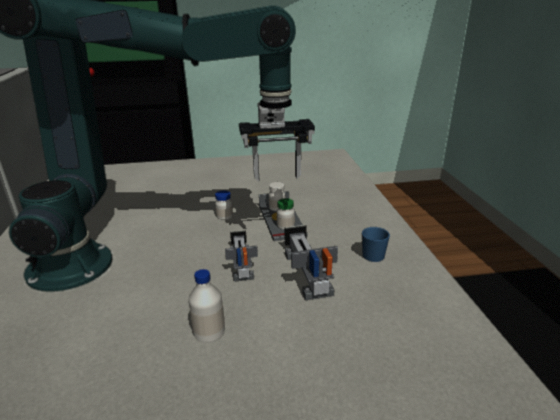

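The scene view shows:
- **Loose jar:** blue-capped, at (391,222).
- **Softener:** at (233,142), tall, not the jar.
- **Row:** green jar (316,245), empty spot (339,267) in the middle, white jar (367,265), red mark near (297,252).
- **Legs:** two of them. The large one (~190-278, 190-240) is in line with the shelf. The small one (~262-320, 175-212) is the look-alike.

I'll confirm with an enlarged crop.

```bash
python3 - <<'E'
import cv2,numpy as np
a=cv2.imread("pics/scene0.png")[165:305,175:410]; b=cv2.imread("pics/side0.png")[170:305,200:400]
a=cv2.resize(a,None,fx=3.4,fy=3.4,interpolation=2)[:, :800]; 
cv2.imwrite("pics/c1.png",a); cv2.imwrite("pics/c2.png",cv2.resize(b,None,fx=4,fy=4,interpolation=2))
E
```

```text
(no output)
```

View pics/c1.png

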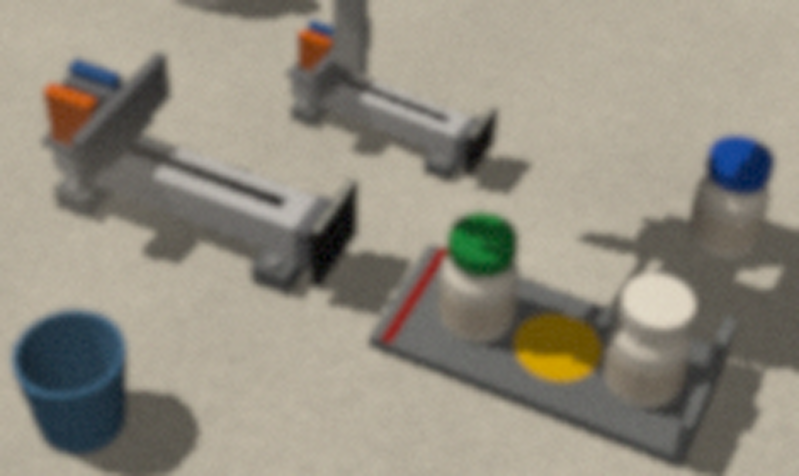

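View pics/c2.png

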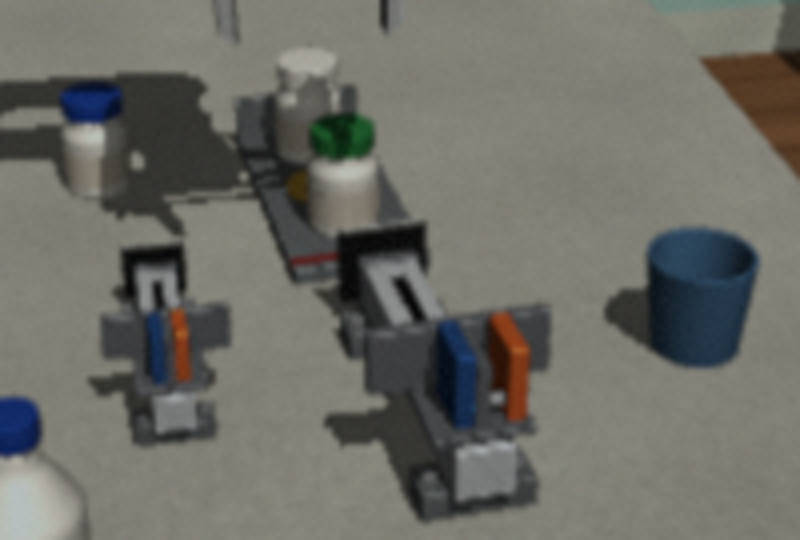

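The crops confirm it. The large leg (crop left, blue fin and orange lever behind a wide cross bar) points at the red mark. The jar with the blue cap is the short one at the right, and the empty yellow spot is the middle one of the row.

```bash
cat > m.py <<'E'
from h import *
def blobs(img,lo,hi,minA=25):
    hsv=cv2.cvtColor(img,cv2.COLOR_BGR2HSV); m=cv2.inRange(hsv,np.array(lo),np.array(hi))
    n,l,s,ce=cv2.connectedComponentsWithStats(m)
    return [(ce[i],s[i],l==i) for i in range(1,n) if s[i,4]>=minA]
COL=dict(red=((0,130,60),(5,255,255)),orange=((6,150,100),(14,255,255)),yellow=((18,150,80),(30,255,255)),blue=((100,150,40),(125,255,255)),green=((45,120,40),(80,255,255)))
def tri(ca,ua,cb,ub):
    p,d=ray(ca,ua);q,e=ray(cb,ub); s=np.linalg.lstsq(np.c_[d,-e],q-p,rcond=None)[0]
    A=p+d*s[0];B=q+e*s[1]; return (A+B)/2,np.linalg.norm(A-B)
E
python3 - <<'E'
from m import *
np.set_printoptions(precision=4,suppress=True)
C={n:cam(n) for n in("scene","side")}
for n,c in C.items():
    for k,v in COL.items():
        for ce,s,m in blobs(c["color"],*v): print(n,k,ce.round(1),s)
c=C["scene"]
for k,z in(("red",.012),("yellow",.012)):
    for ce,s,m in blobs(c["color"],*COL[k]):
        ys,xs=np.nonzero(m); P=np.array([plane(c,(x,y),z)[:2] for x,y in zip(xs,ys)])
        r=cv2.minAreaRect(P.astype(np.float32)*1000); print(k,P.mean(0),P.min(0),P.max(0),r)
E
```

```text
scene red [296.  252.3] [288 239  17  26  76]
scene orange [507.6 110.5] [505 101   7  18  35]
scene orange [501.9 125.2] [499 120   7  11  25]
scene orange [266.8 178.5] [264 174   8  11  60]
scene orange [194.8 196.6] [189 190  14  16 148]
scene orange [ 67.1 382. ] [   0  309  189  111 5297]
scene orange [120.6 348.1] [  74  315  112   66 1282]
scene orange [  2.8 412.9] [  0 408  10  10  38]
scene orange [192.3 416.8] [187 413  13   7  29]
scene yellow [338.5 266.8] [326 257  26  20 396]
scene blue [231.5 119.8] [228 117   8   7  48]
scene blue [392.1 213. ] [384 206  17  15 196]
scene green [316.4 236.6] [308 229  18  16 239]
side orange [244.9 256. ] [243 248   5  17  53]
side orange [328.3 260.7] [323 248   9  27 114]
side blue [222.4 195.1] [215 191  15   9 111]
side blue [238.6 256.3] [237 249   4  16  48]
side blue [314.9 262.8] [310 251   9  26 122]
side blue [201.8 276.2] [195 270  14  14 163]
side green [139.4   4.6] [108   1  50  11 246]
side green [116.2  53.6] [ 86  43  78  19 896]
side green [285.5 204. ] [278 199  15  10 106]
red [0.5903 0.0448] [0.5425 0.0391] [0.6321 0.051 ] ((587.21484375, 44.56378173828125), (89.7895278930664, 6.567893028259277), 4.458130359649658)
yellow [0.5779 0.1509] [0.5498 0.1217] [0.6064 0.1795] ((578.1887817382812, 150.6085662841797), (56.19192886352539, 57.56178283691406), 6.473349094390869)
```

```bash
python3 - <<'E'
from m import *
np.set_printoptions(precision=4,suppress=True)
C={n:cam(n) for n in("scene","side","wrist")}
a,b,w=C["scene"],C["side"],C["wrist"]
print("jar cap",tri(a,(392.1,213),b,(222.4,195.1)))
print("green cap",tri(a,(316.4,236.6),b,(285.5,204)))
print("lever",tri(a,(194.8,196.6),b,(328.3,260.7)))
print("softcap",tri(a,(231.5,119.8),b,(201.8,276.2)))
print("wrist",w["p"],w["R"],w["mtx"],w["dist_coeffs"],sense()["tcp_pos"])
cv2.imwrite("pics/w0.png",w["color"])
E
```

```text
jar cap (array([0.4066, 0.2055, 0.0719]), np.float64(0.0016957323916060904))
green cap (array([0.5835, 0.0897, 0.0827]), np.float64(0.0032132489480944213))
lever (array([ 0.6289, -0.2236,  0.0918]), np.float64(0.005550198547196083))
softcap (array([ 0.3571, -0.305 ,  0.1424]), np.float64(0.0028346471483662932))
wrist [0.5493 0.0743 0.3844] [[ 1.     -0.      0.0017]
 [-0.0004  0.9669  0.2553]
 [-0.0016 -0.2553  0.9669]] [[304.8101   0.     282.7898]
 [  0.     304.8101 213.5373]
 [  0.       0.       1.    ]] [-0.0689  0.      0.      0.      0.    ] [ 0.5499 -0.      0.2052]
```

View pics/w0.png

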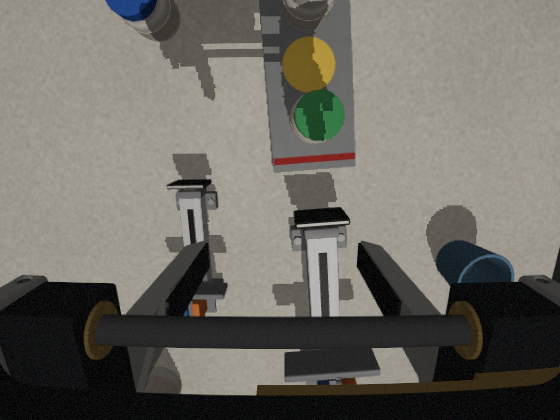

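The wrist view shows the red stripe at (315,159), the yellow spot at (309,65), the foot with its white line at about (321,213), and the loose blue cap at the top left. I'll measure all of these here.

```bash
python3 - <<'E'
from m import *
np.set_printoptions(precision=4,suppress=True)
w=cam("wrist"); im=w["color"]; hsv=cv2.cvtColor(im,cv2.COLOR_BGR2HSV)
def pts(m,z): 
    ys,xs=np.nonzero(m); return np.array([plane(w,(x,y),z)[:2] for x,y in zip(xs,ys)])
for k,z in(("red",.012),("yellow",.012),("green",.092)):
    for ce,s,m in blobs(im,*COL[k],200):
        P=pts(m,z); print(k,ce,P.mean(0),cv2.minAreaRect(P.astype(np.float32)*1000))
m=np.zeros(im.shape[:2],np.uint8); m[204:230,290:354]=(hsv[204:230,290:354,2]>120)
for x in(305,320,335): print(x,hsv[204:232,x,2])
E
```

```text
red [313.3502 158.3704] [0.5858 0.045 ] ((585.8790283203125, 44.97366714477539), (96.24852752685547, 7.566142559051514), 4.387028694152832)
yellow [308.1154  63.9189] [0.5777 0.1518] ((578.1317138671875, 151.44674682617188), (58.14016342163086, 58.19534683227539), 0.21253617107868195)
green [318.9081 114.8634] [0.5822 0.091 ] ((582.370849609375, 91.1263656616211), (44.39399337768555, 43.66732406616211), 0.350838840007782)
305 [ 95  95  98  99  96  53  12  16  17   7  20  15  13  16  20   9   8  17
  23  37 179 180 151  43  35  40  72 105]
320 [ 97  97  99  97  55  18  10  18   6  15   9  14  17   4  13   9  19  13
  48 179 182 120  41  40  47  79 110 114]
335 [159 158 161  63  24  16   7  12  19  10   9   8   9  11   8  25  18  80
 181 182 117  33  37  53  84 107 109 112]
```

drive_tool --moves '[[[0,0,0],-0.0488],[[0.025,-0.0215,0],0],[[0.025,-0.0215,0],0],[[0.025,-0.0215,0],0],[[0.025,-0.0215,0],0],[[0.025,-0.0215,0],0],[[0.025,-0.0215,0],0],[[0,0,0],0],[[0,0,0],0]]'

```text
time_s: 1.15
tcp_pos: [0.4094, 0.1405, 0.206]
eef_rot: [0.678, 0.735, 0.001, 0.001]
contact_force: [0.6, 0.0, -0.1]
width: 0.0942
grasp_force: 0.0
```

```bash
python3 - <<'E'
from m import *
np.set_printoptions(precision=4,suppress=True)
s=sense(); print(s["tcp_pos"],R.from_quat(s["eef_rot"]).as_matrix())
w=cam("wrist"); im=w["color"]; cv2.imwrite("pics/w1.png",im)
for k,z in(("blue",.080),("yellow",.012),("red",.012)):
    for ce,st,m in blobs(im,*COL[k],150):
        ys,xs=np.nonzero(m); P=np.array([plane(w,(x,y),z)[:2] for x,y in zip(xs,ys)])
        print(k,ce,st,P.mean(0),cv2.minEnclosingCircle(P.astype(np.float32)*1000),cv2.minAreaRect(P.astype(np.float32)*1000))
E
```

```text
[0.4094 0.1405 0.206 ] [[-0.0795  0.9968  0.0018]
 [ 0.9968  0.0795 -0.0001]
 [-0.0002  0.0018 -1.    ]]
blue [285.2179 142.2815] [ 263  119   46   47 1666] [0.4058 0.2062] ((405.8963623046875, 205.94888305664062), 22.432071685791016) ((406.0838928222656, 206.252197265625), (44.12849044799805, 44.22031021118164), 4.526839733123779)
yellow [416.4148 196.8444] [ 394  174   46   46 1632] [0.5777 0.1513] ((577.9231567382812, 150.84640502929688), 29.632333755493164) ((577.5842895507812, 151.00047302246094), (58.460418701171875, 58.15062713623047), 53.29534912109375)
```

View pics/w1.png

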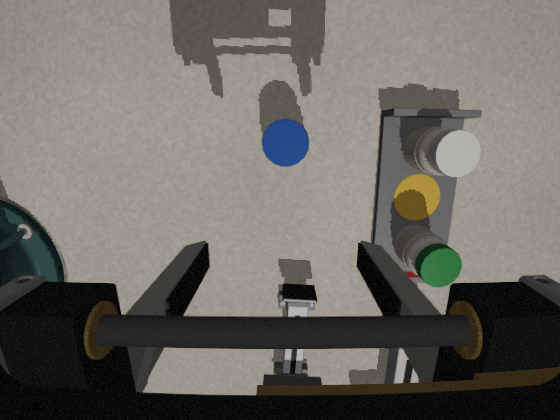

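The wrist view puts the blue cap at (285,142), which gives the jar at (0.406, 0.206). The cap is 44 mm across, which fits. The yellow spot is at (417,197), giving (0.578, 0.151).

drive_tool --moves '[[[0.033,0.0017,0],0],[[0.0326,0,0.01],0],[[0,0,0.03],0],[[0,0,0.03],0],[[0,0,0.03],0],[[0,0,0.03],0],[[0,0,0.03],0],[[0,0,0.02],0],[[0,0,0],0]]'

```text
time_s: 1.95
tcp_pos: [0.4037, 0.2027, 0.0202]
eef_rot: [0.68, 0.733, -0.005, -0.002]
contact_force: [-0.6, -0.3, 1.2]
width: 0.0936
grasp_force: 0.0
```

drive_tool --moves '[[[0,0,0],0],[[0,0,0],0],[[0,0,0],0],[[0,0,0],0],[[0,0,0],0],[[0,0,0],0],[[0,0,0],0],[[0,0,0],0],[[0,0,0],0],[[0,0,0],0]]' --grip 255

```text
time_s: 2.78
tcp_pos: [0.4068, 0.2054, 0.0261]
eef_rot: [0.679, 0.734, 0.0, 0.0]
contact_force: [-1.3, -1.6, 4.7]
width: 0.0506
grasp_force: 30.0
```

drive_tool --moves '[[[0,0,-0.015],0],[[0,0,-0.025],0],[[0,0,-0.03],0],[[0,0,-0.03],0],[[0,0,-0.02],0],[[0,0,-0.01],0],[[0,0,0],0],[[0,0,0],0]]'

```text
time_s: 3.45
tcp_pos: [0.4061, 0.205, 0.1543]
eef_rot: [0.68, 0.734, -0.001, -0.0]
contact_force: [-0.0, 0.6, -2.9]
width: 0.0511
grasp_force: 30.0
```

drive_tool --moves '[[[-0.0053,0.0119,0],0],[[-0.01,0.025,0],0],[[-0.01,0.025,0],0],[[-0.01,0.025,0],0],[[-0.01,0.025,0],0],[[-0.01,0.025,0],0],[[-0.007,0.018,0],0],[[-0.005,0.012,0],0],[[0,0,0],0],[[0,0,0],0]]'

```text
time_s: 4.28
tcp_pos: [0.5778, 0.15, 0.1525]
eef_rot: [0.68, 0.733, -0.002, -0.002]
contact_force: [0.4, 1.1, -2.3]
width: 0.0509
grasp_force: 30.0
```

```bash
python3 - <<'E'
from m import *
np.set_printoptions(precision=4,suppress=True)
s=sense(); print(s["tcp_pos"],R.from_quat(s["eef_rot"]).as_matrix(),s["contact_force"])
w=cam("wrist"); im=w["color"]; cv2.imwrite("pics/w2.png",im)
z=s["tcp_pos"][2]+.054
for ce,st,m in blobs(im,*COL["blue"],300):
        ys,xs=np.nonzero(m); P=np.array([plane(w,(x,y),z)[:2] for x,y in zip(xs,ys)])
        print(ce,st,cv2.minEnclosingCircle(P.astype(np.float32)*1000))
E
```

```text
[0.5778 0.15   0.1525] [[-0.0754  0.9971 -0.0049]
 [ 0.9972  0.0754 -0.0008]
 [-0.0004 -0.005  -1.    ]] [ 0.4309  1.1341 -2.2722]
[280.7477 280.9489] [ 233  241  100   76 5601] ((576.730224609375, 154.94114685058594), 23.95115089416504)
```

View pics/w2.png

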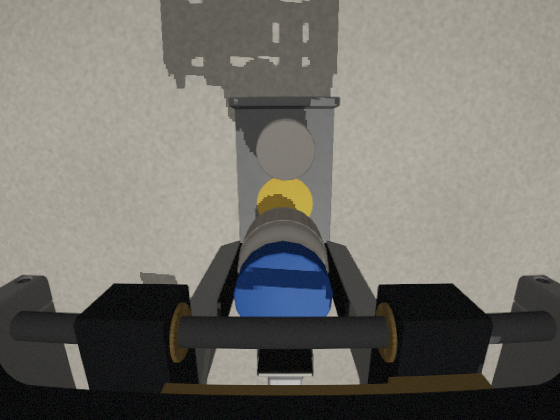

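The held jar's cap (front edge about row 241) and its base front edge (about row 208) are visible over the yellow spot at (285,200). I'll check the jar's offset and tilt from these two edges.

```bash
python3 - <<'E'
from m import *
np.set_printoptions(precision=4,suppress=True)
s=sense(); t=s["tcp_pos"]; w=cam("wrist"); hsv=cv2.cvtColor(w["color"],cv2.COLOR_BGR2HSV)
ax=np.array([-.0765,.997])
print(t)
for u in (278,283,288): print(u,hsv[200:246,u].tolist()[::1] if u==283 else "")
for v,z,r in((241,t[2]+.054,.022),(208,t[2]-.026,.026)):
    print((plane(w,(283,v),z)[:2]-t[:2])@ax-r, "front edge->centre offset along shelf y")
for P in ((.5777,.151,.012),): print(proj(w,P))
E
```

```text
[0.5773 0.1505 0.1531]
278 
283 [[22, 183, 114], [22, 177, 114], [22, 176, 116], [22, 190, 113], [22, 174, 116], [22, 188, 114], [22, 177, 115], [22, 89, 95], [19, 42, 84], [16, 35, 81], [18, 40, 82], [18, 41, 81], [18, 40, 82], [17, 44, 82], [18, 40, 82], [13, 44, 82], [16, 35, 81], [21, 41, 81], [18, 39, 78], [12, 42, 92], [18, 37, 117], [21, 20, 90], [21, 21, 87], [17, 21, 87], [13, 26, 88], [18, 28, 91], [20, 24, 95], [21, 25, 101], [20, 23, 102], [16, 26, 107], [16, 26, 107], [15, 23, 109], [13, 28, 111], [15, 28, 111], [13, 21, 110], [23, 21, 108], [18, 28, 109], [21, 24, 106], [20, 23, 101], [19, 28, 102], [20, 25, 91], [112, 180, 61], [109, 233, 58], [107, 185, 58], [110, 179, 60], [110, 174, 60]]
288 
0.006924261508858925 front edge->centre offset along shelf y
-0.0018642009998937788 front edge->centre offset along shelf y
[284.612  203.8953]
```

The jar looks tilted a few degrees toward +y in the grip, which setting it down with the pads as a pivot should correct. I'll lower it gently and watch the force.

drive_tool --moves '[[[-0.001,0,0.01],0],[[0,0,0.02],0],[[0,0,0.025],0],[[0,0,0.025],0],[[0,0,0.015],0],[[0,0,0.008],0],[[0,0,0.004],0],[[0,0,0],0],[[0,0,0],0],[[0,0,0],0]]'

```text
time_s: 5.22
tcp_pos: [0.5793, 0.1502, 0.0503]
eef_rot: [0.679, 0.734, 0.001, 0.001]
contact_force: [0.2, -0.3, -1.8]
width: 0.051
grasp_force: 30.0
```

drive_tool --moves '[[[0,0,0.003],0],[[0,0,0.002],0],[[0,0,0],0],[[0,0,0],0]]'

```text
time_s: 5.55
tcp_pos: [0.5782, 0.1499, 0.0435]
eef_rot: [0.679, 0.734, -0.0, 0.0]
contact_force: [-1.2, -0.1, -1.3]
width: 0.0511
grasp_force: 30.0
```

drive_tool --moves '[[[0,0,0.002],0],[[0,0,0.001],0],[[0,0,0.001],0],[[0,0,0.001],0],[[0,0,0],0],[[0,0,0],0]]'

```text
time_s: 6.05
tcp_pos: [0.5782, 0.1499, 0.0384]
eef_rot: [0.679, 0.734, -0.0, 0.0]
contact_force: [0.4, -0.3, -1.7]
width: 0.051
grasp_force: 30.0
```

drive_tool --moves '[[[0,0,0.001],0],[[0,0,0.001],0],[[0,0,0],0],[[0,0,0],0]]'

```text
time_s: 6.38
tcp_pos: [0.5784, 0.1499, 0.0382]
eef_rot: [0.679, 0.734, 0.0, 0.0]
contact_force: [-3.1, -0.2, 5.6]
width: 0.0511
grasp_force: 30.0
```

Contact felt at z = 0.038, as expected. Releasing.

drive_tool --moves '[[[0,0,0],0],[[0,0,0],0],[[0,0,0],0],[[0,0,0],0],[[0,0,0],0],[[0,0,0],0],[[0,0,0],0],[[0,0,0],0]]' --grip 0

```text
time_s: 7.05
tcp_pos: [0.5782, 0.1499, 0.0364]
eef_rot: [0.68, 0.734, -0.0, -0.0]
contact_force: [0.2, 0.4, 0.6]
width: 0.0937
grasp_force: 0.0
```

drive_tool --moves '[[[0,0,-0.01],0],[[0,0,-0.025],0],[[0,0,-0.03],0],[[0,0,-0.03],0],[[0,0,-0.03],0],[[0,0,-0.03],0],[[0,0,-0.013],0],[[-0.025,0,0],0],[[-0.03,0,0],0],[[-0.03,0,0],0]]'

```text
time_s: 7.88
tcp_pos: [0.585, 0.0648, 0.2063]
eef_rot: [0.679, 0.734, 0.001, 0.001]
contact_force: [0.7, -0.4, 0.1]
width: 0.0938
grasp_force: 0.0
```

drive_tool --moves '[[[-0.035,0,0],0],[[-0.035,0,0],0],[[-0.02,0,0],0],[[0,0,0],0],[[0,0,0],0]]'

```text
time_s: 8.3
tcp_pos: [0.5917, -0.0254, 0.2052]
eef_rot: [0.68, 0.733, 0.0, 0.0]
contact_force: [-0.2, 0.3, 0.1]
width: 0.0941
grasp_force: 0.0
```

```bash
python3 - <<'E'
from m import *
np.set_printoptions(precision=4,suppress=True)
s=sense(); t=s["tcp_pos"]; print(t)
w=cam("wrist"); im=w["color"]; cv2.imwrite("pics/w3.png",im)
for k,z in(("blue",.092),("green",.092),("red",.012)):
    for ce,st,m in blobs(im,*COL[k],150):
        ys,xs=np.nonzero(m); P=np.array([plane(w,(x,y),z)[:2] for x,y in zip(xs,ys)])
        print(k,ce,st,P.mean(0),cv2.minAreaRect(P.astype(np.float32)*1000))
E
```

```text
[ 0.5917 -0.0254  0.2052]
blue [282.3135  20.206 ] [ 257    0   52   46 2019] [0.5777 0.1456] ((578.0078735351562, 143.69607543945312), (44.471858978271484, 37.003700256347656), 4.234659671783447)
blue [138.731  282.6082] [135 270   9  25 171] [ 0.4419 -0.1166] ((442.05731201171875, -115.98335266113281), (29.50975227355957, 8.610997200012207), 89.99031829833984)
blue [276.0054 373.8172] [272 363   9  22 186] [ 0.5975 -0.2238] ((597.4401245117188, -223.5416259765625), (9.56595230102539, 31.117712020874023), 4.07199239730835)
green [283.2846  85.5386] [ 259   60   50   53 2059] [0.5826 0.091 ] ((582.8740844726562, 90.40927124023438), (44.39069747924805, 44.88805389404297), 4.237685680389404)
red [283.5 136.5] [243 134  82   6 492] [0.5864 0.0454] ((586.4230346679688, 45.381858825683594), (96.66170501708984, 5.9328389167785645), 4.247857570648193)
```

View pics/w3.png

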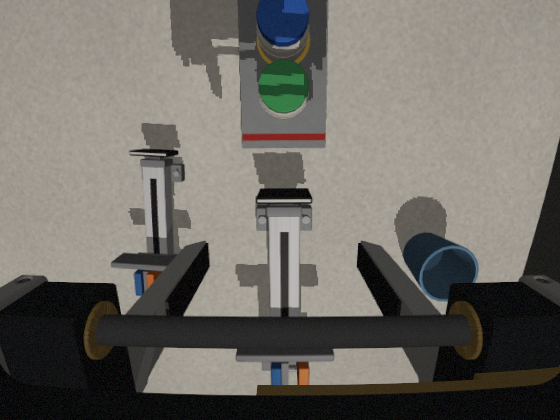

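The jar stands upright on the spot: blue cap at (282,20), with yellow showing round its base. The foot and its white line are at about (284,199), and the red stripe is at (284,137). Next I'll measure the pointer and leg axis.

```bash
python3 - <<'E'
from m import *
np.set_printoptions(precision=4,suppress=True)
w=cam("wrist"); im=w["color"]; hsv=cv2.cvtColor(im,cv2.COLOR_BGR2HSV); V=hsv[...,2]
for x in(270,284,300): print(x,V[188:212,x])
sub=V[190:206,240:330]; m=np.zeros(V.shape,bool); m[192:207,250:320]=(V[192:207,250:320]>130)&(hsv[192:207,250:320,1]<70)
n,l,s,ce=cv2.connectedComponentsWithStats(m.astype(np.uint8)); i=1+np.argmax(s[1:,4]); print(s[i],ce[i])
for z in(.07,):
    P=plane(w,ce[i],z); M=np.array([.5860,.0452]); e=np.array([-.0755,.9971]); f=np.array([.9971,.0755])
    print("pointer",P,"to mark along y",(M-P[:2])@e,"across",(M-P[:2])@f)
    g=P[:2]-.2*e; print("grip",g)
t=sense(); print(t["tcp_pos"],"to grip: tool x,y",(g-t["tcp_pos"][:2])@e,(g-t["tcp_pos"][:2])@f)
a=cam("scene");b=cam("side"); print([proj(c,[*g,.11]) for c in(a,b)])
E
```

```text
270 [ 97  53  13   0  14  17  17  12  10  23  19  31 100 175 176 109  37  53
  57  45  77 108 115 114]
284 [ 96  44  17  15  11   6   7  10  17  18  19  29 110 177 179 107  37  71
  69  41  79 106 110 112]
300 [164  65  18  10  12  12  14   6  14   8  21  31 116 180 180  97  35  40
  40  43  77 102 105 110]
[309 192  11  15 130] [315.0923 198.7538]
pointer [ 0.6242 -0.0142  0.07  ] to mark along y 0.06215919854936589 across -0.03360194771160231
grip [ 0.6393 -0.2137]
[ 0.5916 -0.0237  0.2051] to grip: tool x,y -0.19302821456545782 0.03318265086695486
[array([193.2937, 195.3498]), array([330.8606, 250.4825])]
```

```bash
python3 - <<'E'
from m import *
np.set_printoptions(precision=4,suppress=True)
w=cam("wrist"); V=cv2.cvtColor(w["color"],cv2.COLOR_BGR2HSV)[...,2]
cols=np.nonzero((V[200:204,240:330].max(0)>150))[0]+240; print("line cols",cols.min(),cols.max())
P=plane(w,(284.2,201.5),.07); M=np.array([.5860,.0452]); e=np.array([-.0755,.9971]); f=np.array([.9971,.0755])
print("pointer",P,"to mark y",(M-P[:2])@e,"across",(M-P[:2])@f)
g=P[:2]-.2*e; print("grip",g)
t=sense()["tcp_pos"]; print(t,"to grip tool x,y",(g-t[:2])@e,(g-t[:2])@f)
print(proj(w,[*(g+.023*e),.104]))
for u in((276,374),(303,374)): print(plane(w,u,.11))
hsv=cv2.cvtColor(w["color"],cv2.COLOR_BGR2HSV)
for n in ("orange","blue"):
    for ce,s,m in blobs(w["color"],*COL[n],100): print(n,ce,s)
print("fin expected", g-.010*f, "lever closed", g+.01*f)
E
```

```text
line cols 240 329
pointer [ 0.5919 -0.0185  0.07  ] to mark y 0.06399287207981809 across -0.0010375143027984912
grip [ 0.607 -0.218]
[ 0.5916 -0.0232  0.2048] to grip tool x,y -0.1953723358240715 0.0005941646543697501
[283.7051 363.487 ]
[ 0.5974 -0.2048  0.11  ]
[ 0.6272 -0.2025  0.11  ]
orange [302.4384 376.9247] [298 370  10  15 146]
blue [283.0388  21.7571] [ 257    0   53   49 2137]
blue [138.4629 283.8686] [135 271   9  26 175]
blue [275.0838 374.8503] [271 365   9  20 167]
fin expected [ 0.597  -0.2187] lever closed [ 0.6169 -0.2172]
```

drive_tool --moves '[[[-0.015,0,0],0],[[-0.03,0,0],0],[[-0.035,0,0],0],[[-0.035,0,0],0],[[-0.035,0,0],0],[[-0.03,0,0],0],[[-0.015,0.0006,0],0],[[0,0,0],0],[[0,0,0],0],[[0,0,0],0]]' --grip 62

```text
time_s: 9.38
tcp_pos: [0.6073, -0.2174, 0.2046]
eef_rot: [0.679, 0.734, 0.0, -0.0]
contact_force: [0.6, 0.0, -0.5]
width: 0.071
grasp_force: 0.0
```

```bash
python3 - <<'E'
from m import *
np.set_printoptions(precision=4,suppress=True)
s=sense(); t=s["tcp_pos"]; print(t,s["width"],R.from_quat(s["eef_rot"]).as_matrix())
w=cam("wrist"); V=cv2.cvtColor(w["color"],cv2.COLOR_BGR2HSV)[...,2]; cv2.imwrite("pics/w4.png",w["color"])
e=np.array([-.0755,.9971]); f=np.array([.9971,.0755])
for n in ("orange","blue"):
    for ce,st,m in blobs(w["color"],*COL[n],100):
        P=plane(w,ce,.11)[:2]; print(n,ce,st,P,(P-t[:2])@e,(P-t[:2])@f)
for z,d in((.104,.023),): print(proj(w,[*(np.array([.607,-.218])+d*e),z]))
E
```

```text
[ 0.6073 -0.2174  0.2046] 0.07098360849860282 [[-0.0781  0.9969  0.    ]
 [ 0.9969  0.0781  0.001 ]
 [ 0.001   0.0001 -1.    ]]
orange [128.4367 104.5102] [124  90  10  31 245] [ 0.4644 -0.1278] 0.10015792141371367 -0.1357025852340507
orange [305.6578 216.1557] [300 197  13  40 488] [ 0.6277 -0.2162] -0.00029757567071905664 0.020441330840747327
blue [115.0541 104.3282] [110  90  11  29 259] [ 0.4522 -0.1283] 0.100619723646406 -0.1478610340575073
blue [273.1452 214.5021] [267 193  13  44 482] [ 0.5974 -0.217 ] 0.0012229479759239834 -0.009840513647850298
[283.4514 190.8563]
```

View pics/w4.png

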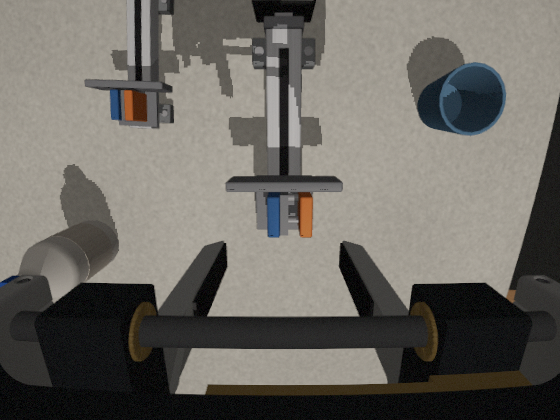

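The fin is at (273,215) and the lever at (306,216), both where expected and centred between the fingers. Lowering, then pushing.

drive_tool --moves '[[[0,0,0.02],0],[[0,0,0.03],0],[[0,0,0.03],0],[[0,0,0.03],0],[[0,0,0.015],0],[[0,0,0.009],0],[[0,0,0],0],[[0,0,0],0],[[0,0,0],0]]'

```text
time_s: 10.18
tcp_pos: [0.6085, -0.2189, 0.0729]
eef_rot: [0.679, 0.734, 0.001, 0.002]
contact_force: [-0.6, -0.2, 0.6]
width: 0.071
grasp_force: 0.0
```

drive_tool --moves '[[[0.005,0,0],0],[[0.004,0,0],0],[[0.003,0,0],0],[[0.003,0,0],0],[[0.002,0,0],0],[[0,0,0],0],[[0,0,0],0],[[0,0,0],0]]'

```text
time_s: 10.85
tcp_pos: [0.606, -0.2023, 0.0707]
eef_rot: [0.68, 0.734, 0.0, 0.0]
contact_force: [0.1, -1.4, 1.0]
width: 0.0713
grasp_force: 1.0
```

drive_tool --moves '[[[0.005,0,0],0],[[0.007,0,0],0],[[0.008,0,0],0],[[0.008,0,0],0],[[0.008,0,0],0],[[0.008,0,0],0],[[0.006,0,0],0],[[0,0,0],0],[[0,0,0],0],[[0,0,0],0]]'

```text
time_s: 11.68
tcp_pos: [0.602, -0.1519, 0.0706]
eef_rot: [0.679, 0.734, 0.0, -0.0]
contact_force: [-0.6, -3.1, 1.6]
width: 0.0713
grasp_force: 1.4
```

```bash
cat > chk.py <<'E'
from m import *
np.set_printoptions(precision=4,suppress=True)
s=sense(); print(s["tcp_pos"],s["contact_force"],s["width"],s["grasp_force"])
e=np.array([-.0755,.9971]); f=np.array([.9971,.0755]); M=np.array([.586,.0452])
w=cam("wrist")
for n in ("orange","blue"):
    for ce,st,m in blobs(w["color"],*COL[n],150):
        P=plane(w,ce,.11)[:2]; print(n,ce,st,(P-s["tcp_pos"][:2])@e,(P-s["tcp_pos"][:2])@f)
c=cam("scene"); b=cam("side"); import sys
k=sys.argv[1]
A=cv2.resize(c["color"][185:285,200:333],(800,600),interpolation=2); cv2.imwrite(f"pics/s{k}.png",A)
print("mark@scene crop",(proj(c,[*M,.012])-[200,185])*6,"line if at mark",[((proj(c,[*(M+d*f),.07])-[200,185])*6).round() for d in(-.03,.03)], "10mm short",[((proj(c,[*(M-.01*e+d*f),.07])-[200,185])*6).round() for d in(-.03,.03)])
E
python3 chk.py 1
```

```text
[ 0.602  -0.1519  0.0706] [-0.6472 -3.0507  1.5924] 0.07129952414553963 1.4187075197696686
orange [ 35.0903 199.7795] [ 26 177  19  46 576] 0.04431693912449865 -0.12323240113411851
orange [324.8    294.7486] [313 272  24  45 720] -0.00570927421773288 0.020789764638315302
blue [ 16.3333 197.1588] [  6 174  22  47 699] 0.04570562585526558 -0.13346051268877177
blue [265.6208 288.1998] [255 262  22  55 931] -0.0019495563882631893 -0.00955237284695023
mark@scene crop [582.7017 396.467 ] line if at mark [array([620., 246.]), array([554., 346.])] 10mm short [array([597., 238.]), array([530., 338.])]
```

View pics/s1.png

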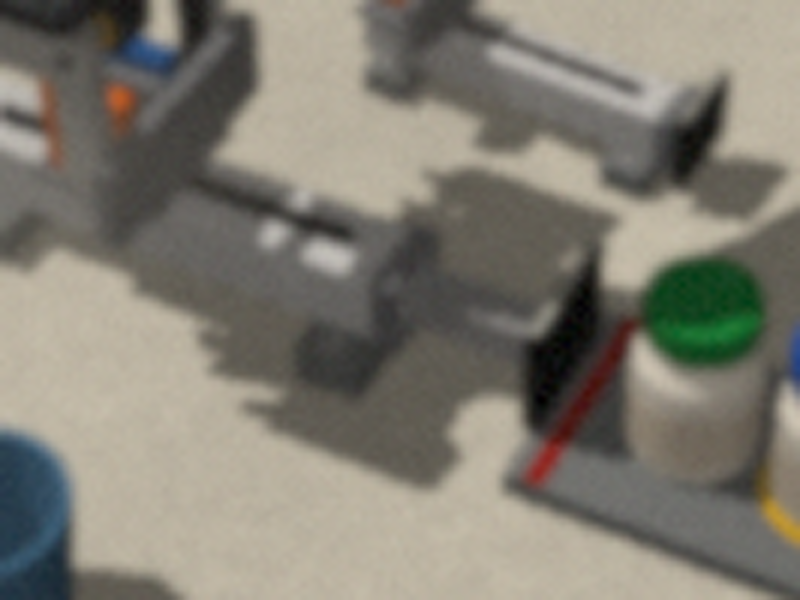

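The foot's top edge runs from (595,240) to (528,338) in the crop, about 10 mm short of the mark. I'll take a brightness profile across the foot top to refine that.

```bash
cat > prof.py <<'E'
from m import *
np.set_printoptions(precision=4,suppress=True,linewidth=200)
e=np.array([-.0755,.9971]); f=np.array([.9971,.0755]); M=np.array([.586,.0452])
G=np.mean([cv2.cvtColor(read_camera("scene")["color"],cv2.COLOR_BGR2GRAY) for _ in range(3)],0).astype(np.float32); c=cam("scene")
o=np.arange(-.030,.0121,.002)
acc=[]
for d in np.linspace(-.024,.024,13):
    p=np.array([proj(c,[*(M+t*e+(d)*f),.07]) for t in o],np.float32)
    acc.append(cv2.remap(G,p[:,:1],p[:,1:],cv2.INTER_LINEAR).ravel())
acc=np.array(acc)
for t,v in zip(o,acc.mean(0)): print(f"{t*1000:.0f}:{v:.0f}",end=" ")
print(); print(sense()["tcp_pos"])
E
python3 prof.py
```

```text
-30:89 -28:90 -26:90 -24:91 -22:92 -20:94 -18:96 -16:97 -14:96 -12:89 -10:76 -8:59 -6:49 -4:51 -2:60 0:71 2:79 4:85 6:89 8:94 10:96 12:95 
[ 0.602  -0.1524  0.0705]
```

```bash
sed -e 's/^G=.*/G=cv2.cvtColor(cv2.imread("pics\/scene0.png"),cv2.COLOR_BGR2GRAY).astype(np.float32); c=cam("scene")/' -e 's/^o=.*/o=np.arange(-.082,-.0399,.002)/' prof.py > p0.py; python3 p0.py
python3 - <<'E'
from m import *
# same for first wrist picture: line at z=.07 (w0.png, camera pose at start)
E
```

```text
-82:168 -80:159 -78:147 -76:138 -74:132 -72:129 -70:127 -68:127 -66:123 -64:107 -62:80 -60:57 -58:47 -56:51 -54:62 -52:74 -50:86 -48:98 -46:111 -44:126 -42:141 -40:155 
[ 0.602  -0.1524  0.0704]
```

drive_tool --moves '[[[0.004,0,0],0],[[0.004,0,0],0],[[0.003,0,0],0],[[0.001,0,0],0],[[0,0,0],0],[[0,0,0],0],[[0,0,0],0]]'

```text
time_s: 12.67
tcp_pos: [0.601, -0.1399, 0.0704]
eef_rot: [0.679, 0.734, 0.0, -0.0]
contact_force: [-0.7, -3.3, 2.6]
width: 0.0712
grasp_force: 1.6
```

```bash
python3 prof.py; python3 chk.py 2 | tail -1
```

```text
-30:88 -28:88 -26:88 -24:89 -22:89 -20:89 -18:90 -16:90 -14:90 -12:91 -10:94 -8:99 -6:102 -4:102 -2:101 0:96 2:83 4:64 6:51 8:49 10:57 12:66 
[ 0.601  -0.1402  0.0705]
mark@scene crop [582.7017 396.467 ] line if at mark [array([620., 246.]), array([554., 346.])] 10mm short [array([597., 238.]), array([530., 338.])]
```

View pics/s2.png

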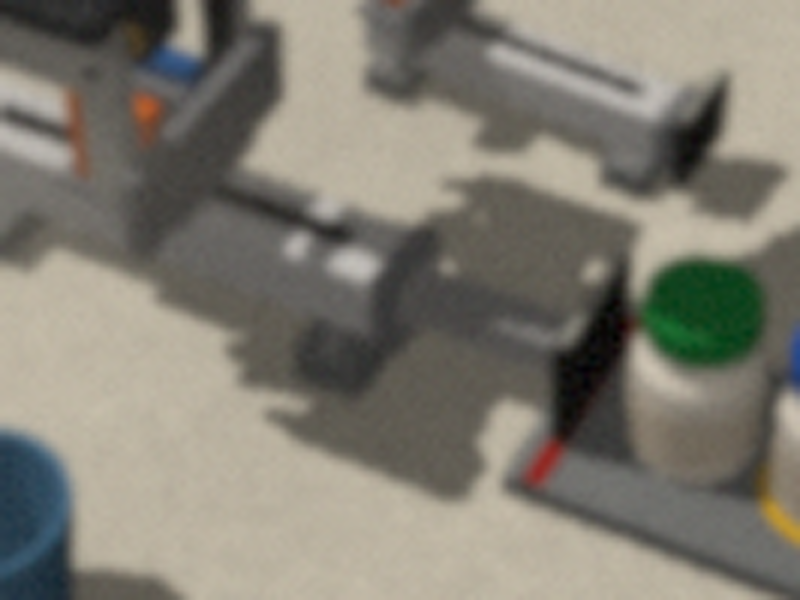

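Line and mark now agree to about 1 mm. The foot covers the stripe, with red visible from (545,465) up along its front edge to (630,320). Now I'll close the lever.

drive_tool --moves '[[[0,0,0],0],[[0,0,0],0],[[0,0,0],0],[[0,0,0],0],[[0,0,0],0],[[0,0,0],0],[[0,0,0],0],[[0,0,0],0],[[0,0,0],0],[[0,0,0],0]]' --grip 255

```text
time_s: 13.85
tcp_pos: [0.6015, -0.1401, 0.0697]
eef_rot: [0.68, 0.734, 0.0, 0.0]
contact_force: [3.9, -3.5, -6.3]
width: 0.0311
grasp_force: 30.8
```

```bash
python3 prof.py; python3 - <<'E'
from m import *
s=sense(); print(s["tcp_pos"],s["width"],s["grasp_force"],s["contact_force"])
E
```

```text
-30:87 -28:88 -26:88 -24:89 -22:89 -20:89 -18:90 -16:91 -14:91 -12:92 -10:96 -8:101 -6:104 -4:103 -2:98 0:91 2:77 4:60 6:48 8:49 10:56 12:65 
[ 0.6015 -0.1401  0.0698]
[ 0.60148244 -0.14012642  0.06975228] 0.030695102649502246 30.779741909354925 [ 4.5438851  -2.98163626 -6.1562538 ]
```

The width reads 31 mm. The pads read about 1 mm under on the jar too, so the 32 mm stem is fully closed. The leg is still at the mark under a 30 N grip, so I'm handing in.

```bash
python3 -c "
from workcell import *
print(finish_job())"
```

```text
the job is handed in; nothing more can be done
None
```

I handed the job in at about 14 s: the loose jar stands upright on the middle yellow spot (about 2.5 mm off centre by my last measurement, towards the green jar), the leg is held at the red mark to within about 1 mm by camera, and the lever is squeezed home with the gripper still holding; the hand-in returned no verdict.

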